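Click-tighten the big sample bottle

TASK

Before the mud samples are stowed, close the big bottle that is clamped in the steel socket: grip the bar on its cap and turn the cap clockwise until it is screwed fully home and its torque ratchet has clicked over at least once, then let go. Leave the two small loose bottles alone.

Things in the scene. Friction and masses are not known exactly. Their poses are not given: they have to be found in the camera images.
- cap_grip (a point): In the grip bar on the cap of the big bottle (120 mm across, fixed in a steel socket 150 mm across), on the vertical turning axis, 207 mm above the bench and 23 mm above the cap's flat top. White cap 88 mm across; bar 64 mm long, 16 mm thick, 33 mm high. x runs along the bar, z up; both turn with the cap. Turning takes about 0.17 N m, and 0.3 N m to click once home.
- thread (a joint): Turn of the cap's inner threaded part, rad, growing clockwise seen from above. Starts between 0.15 and 0.5; home against its stop at 0.9. It follows the outer cap (with up to 0.15 rad of play in the ratchet) until home, and may spring back by some hundredths at a click. Not visible from outside.
- cap (a joint): Slip of the outer cap (with the bar) over the inner part, rad, clockwise from above, 0 at the start. Up to 0.15 of play until the thread is home, then the ratchet slips: one click for each 0.52 rad (30 degrees). One click is needed, so 0.9 to 1.3 rad of turning in all, in one grasp; one or two clicks more do no harm.
- small_a: A small loose bottle of the same make, 68 mm across, 137 mm high in all, with a small cap (56 mm across) and a grip bar of its own (44 x 14 mm, 24 mm high). A bystander. Origin at the centre of its underside, z up.
- small_b: A second small loose bottle, the same as small_a. A bystander. The three bottles stand in a row across the bench in any order.

How it is judged:
On the way, in this order (a step that is already met when the one before it is completed fails the run):
1. the big bottle's cap is screwed home (value of joint thread above 0.86 rad), for 0.1 s.
2. its ratchet has clicked over at least once (value of joint cap above 0.36 rad), for 0.1 s.
At the end, for the whole second after the job is handed in: The big bottle's thread is home (within 10 degrees of its stop: beyond 0.72 rad of 0.9), the outer cap has slipped at least one tooth beyond it (more than 0.36 rad, past the tooth's crest at 0.26) and is at rest; the small bottles stand where they stood (value of joint thread above 0.72 rad and value of joint cap above 0.36 rad and velocity of joint cap between -0.1 and 0.1 rad/s); the robot touches nothing.
It fails at once if a small bottle is gripped or pushed by the fingers (more than 3 N) (contact force between the fingers and small_a above 3 N or contact force between the fingers and small_b above 3 N).
It fails at once if a small bottle is moved by more than 20 mm (distance of any of small_a, small_b from where it was at the start of the episode above 0.02 m).
It also fails if it takes over 38 s, if anything falls off the work surface, if the arm or the gripper's body presses on something with over 40 N, if the wrist force passes 120 N, or if a joint passes its speed limit or range.

ROBOT

A 6-joint arm with a two-finger parallel gripper is mounted at the origin on the work surface. World frame = base frame: x ahead of the robot, y to its left, z up, the work surface at z = 0. Lengths are in m, angles in rad, forces in N, time in s.
With the tool pointing down it reaches from about 0.375 to 0.9 m from the base axis. Payload 3.1 kg.
Tool frame: the origin (TCP) lies midway between the tips of the shut fingers; the grasp point (between the pads) lies 19 mm behind it; z points along the fingers, y is the line along which they close (so a half turn about z gives the same grasp; the last joint's range is limited). The gripper opens to 87 mm and grips with 3 to 60 N. Pads are 19 mm wide; open, the fingers measure 117 mm over their backs; the gripper's body (75 mm by 190 mm) begins 51 mm behind the grasp point.
Start: joints at [0.962, 0.527, 1.433, -0, 1.181, -0.178], TCP at [0.261, 0.568, 0.223] pointing down, gripper open.
Joint ranges: [-3.08, 3.08], [-0.75, 2.2], [0.22, 2.44], [-1.43, 4.57], [0, 2.65], [-2.85, 2.85]. Speed limits (rad/s): [2.79, 2.79, 3.14, 3.14, 3.14, 3.14].

INTERFACE

Orientations are given as a unit quaternion [x, y, z, w].
In Python, from bench import ctrl gives the robot as it stands.
- The arm moves only by the tool send_rows, never from a script. Its argument "steps" is a list that holds one entry, the list of rows, each a list of 7 numbers: the turn, a rotation vector about the world's x, y, z in units of 5 degrees (1.0 is 5 degrees), then the shift along the world's x, y, z in mm, then the opening, from 0 (shut) to 1 (fully open). A call has 1 to 10 rows; each row shifts and turns the commanded pose from where the row before left it; what a row does not reach is not made up. A row lasts 1/8 s, in which the tool goes at most 62.5 mm and 10.7 degrees, less where a joint would pass 70% of its speed; a pose out of reach is approached as far as the arm can. A call with a gripper value outside its range is refused whole. The fingers move at their own pace and stop on an object; the grip force is fixed at half the most. Time passes only in rows, so rows that do not move let the fingers close. It gives the time, the measured TCP pose, the force, the opening and the grip force at its end, in the units of the state.
- ctrl.state(): the state, without advancing time (a new reading comes with each control period).
- ctrl.read_camera(name): name is "side" or "top" or "wrist"; returns a dict with "pixels" (480x640x3 uint8, blue, green, red), "K" (3x3 intrinsics, pixels), "distortion" ([k1, k2, p1, p2, k3] as OpenCV has them; the pictures are not rectified), "world_to_cam" (4x4, takes a point from world to camera coordinates). Camera axes: x right, y up, looking along -z (the intrinsics and any distortion apply to the point x, -y, -z); pixel columns grow to the right and rows downward; lengths in m; the calibration is good to about 2 mm. A picture is of the moment at which its call begins. There is no depth.
- ctrl.job_done(): hands the job in; it is judged then, once.
The state is a dict: "clock": time; "qpos": joint angles; "qd": joint speeds; "tau": joint torques, N m; "tcp_pos": TCP position; "ee_rot": TCP orientation; "ft_force": force on the tool from outside, world axes, zero at the start; "torque": the same for the moment, N m; "finger_gap": finger opening in m; "finger_force": force on a finger pad.
Only numpy, scipy, OpenCV 4.12 (cv2) and the standard library are available. Lean on these libraries where they do the work, as an engineer would, in place of code of your own. Each camera call takes 0.05 s, during which the arm holds its last target. There are 200 camera calls.

## Working session

There is one attempt and no reset: what is moved stays moved. The work goes in short steps, Python scripts to look and compute and a tool call to move; the robot and the scene stay as the last step left them, time stands still between calls to the robot, and variables do not carry over. Pictures are saved under pics/ and viewed, at most 10 in all, crops included, and the job is handed in when it is done.

Besides the shell and the picture viewer there is one more tool, called after "Call:" by a JSON object that holds its "name" and its "arguments", one argument or row to a line. send_rows: Moves the arm, as the interface text tells. Its arguments: {"type":"object","properties":{"steps":{"type":"array","items":{"type":"array","items":{"type":"array","items":{"type":"number"}}}}},"required":["steps"]}

```bash
mkdir -p pics; cat > h.py <<'E'
import numpy as np, cv2
from bench import ctrl
def ray(c,uv):
    p=cv2.undistortPoints(np.array([[uv]],float),np.array(c["K"],float),np.array(c["distortion"],float))[0,0]
    T=np.array(c["world_to_cam"]);R=T[:3,:3]
    return -R.T@T[:3,3], R.T@np.array([p[0],-p[1],-1.])
def onz(c,uv,z):
    o,d=ray(c,uv);return o+d*(z-o[2])/d[2]
E
python3 - <<'E'
from h import *
for n in("top","side"):
    c=ctrl.read_camera(n);cv2.imwrite(f"pics/{n}0.png",np.array(c["pixels"]));print(n,np.round(ray(c,(320,240)),3))
print(ctrl.state())
E
```

```text
top [[ 0.338  0.012  1.038]
 [ 0.215 -0.021 -0.977]]
side [[ 0.541  0.45   0.646]
 [ 0.007 -0.64  -0.768]]
{'clock': 0.1, 'qpos': array([ 9.61498580e-01,  5.28350124e-01,  1.43374868e+00,  4.87640196e-06,
        1.18141659e+00, -1.78514368e-01]), 'qd': array([-0.00032168, -0.00151662, -0.00163287, -0.00273491, -0.00055404,
       -0.00059833]), 'tau': array([ 1.49193265e-04, -4.40984166e+01, -1.77149963e+01,  6.35287492e-02,
        5.34110167e-02, -5.55281406e-05]), 'tcp_pos': array([0.26059194, 0.56736768, 0.22169178]), 'ee_rot': array([ 2.13730891e-01,  9.76892104e-01, -8.86880169e-04, -3.71054322e-04]), 'ft_force': array([ 0.29956793, -0.02240446,  0.61879185]), 'torque': array([-0.06977381, -0.01146688, -0.03059817]), 'finger_force': 0.0, 'finger_gap': 0.08695415965815266}
```

View pics/top0.png

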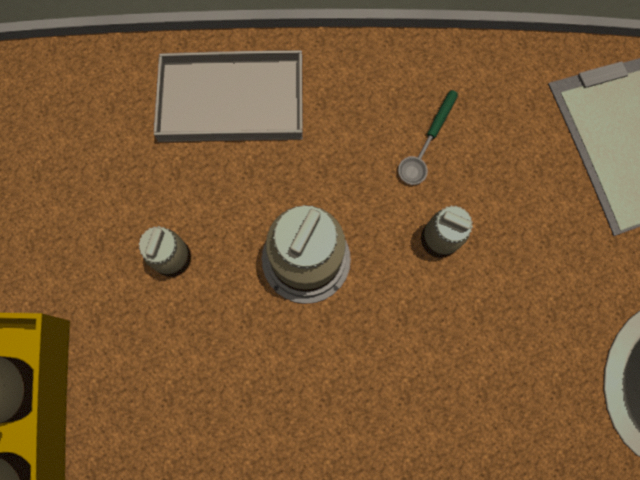

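View pics/side0.png

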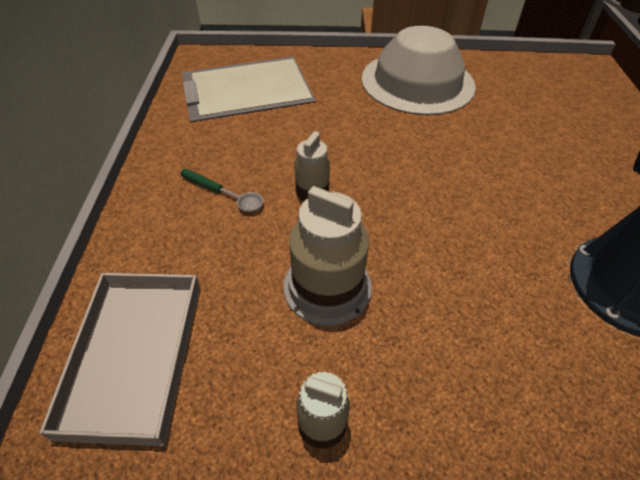

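The top view shows the big bottle's cap near pixel (305,237), with its bar running from about (315,212) to (296,252). The small bottles are near (160,245) and (450,228). The side view shows the bar near (331,205). Next I'll measure the bar and cap.

```bash
python3 - <<'E'
from h import *
c=ctrl.read_camera("top");im=np.array(c["pixels"]);
cr=im[195:305,250:360];cv2.imwrite("pics/crop.png",np.hstack([cv2.resize(cr,None,fx=5,fy=5,interpolation=cv2.INTER_CUBIC)]))
g=cv2.cvtColor(im,cv2.COLOR_BGR2GRAY)
for x in range(280,335,6):pass
for t in (165,175,185,195,205,215):
    m=np.zeros_like(g);m[200:275,265:350]=(g[200:275,265:350]>t)*255
    cs,_=cv2.findContours(m,cv2.RETR_EXTERNAL,cv2.CHAIN_APPROX_NONE)
    if cs:
        k=max(cs,key=cv2.contourArea);r=cv2.minAreaRect(k);print(t,r,cv2.contourArea(k))
        b=[onz(c,p,.217)[:2] for p in cv2.boxPoints(r)];print(np.round(b,4).tolist(),np.round(onz(c,r[0],.217),4))
# bystanders: hand pixels
for p,z in(((305,237),.184),((155,242),.125),((455,221),.125)):print(p,np.round(onz(c,p,z),3))
s=ctrl.read_camera("side");cv2.imwrite("pics/s.png",cv2.resize(np.array(s["pixels"])[180:280,280:380],None,fx=5,fy=5,interpolation=cv2.INTER_CUBIC))
E
```

```text
165 ((304.6977233886719, 236.45716857910156), (57.917598724365234, 55.1572265625), 17.52556800842285) 1321.0
[[0.5, 0.0634], [0.5733, 0.041], [0.5479, -0.0342], [0.4756, -0.0105]] [0.5238 0.0149 0.217 ]
(305, 237) [0.53  0.015 0.184]
(155, 242) [0.538 0.242 0.125]
(455, 221) [ 0.567 -0.215  0.125]
```

View pics/crop.png

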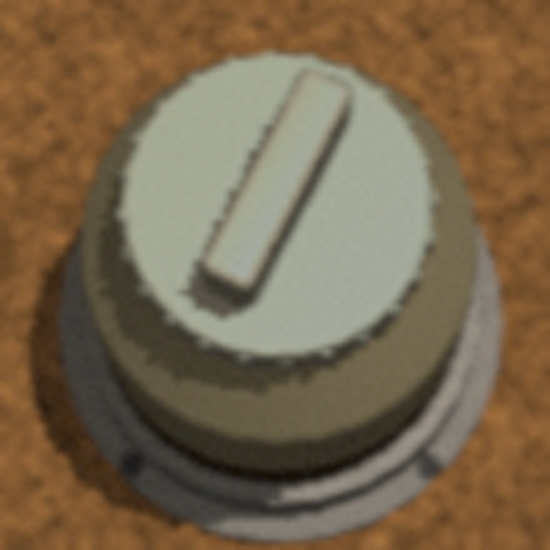

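View pics/s.png

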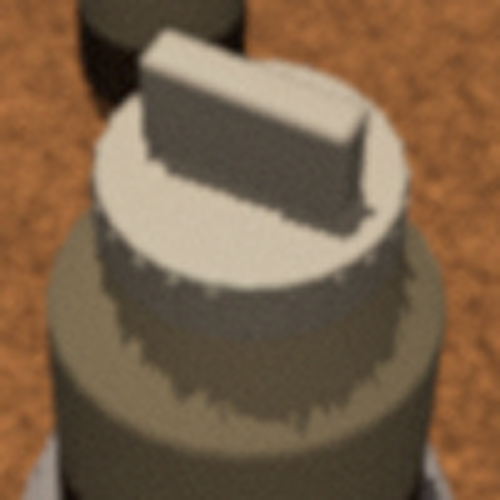

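The top crop shows the bar's top face with corners near (306,72), (350,90), (250,290) and (204,266). The side crop shows the same face near (165,30), (143,57), (348,140) and (366,110). I'll project both onto z=0.217.

```bash
python3 - <<'E'
from h import *
T=ctrl.read_camera("top");S=ctrl.read_camera("side")
for n,c,P,o in(("top",T,[(306,72),(350,90),(250,290),(204,266)],(250,195)),("side",S,[(165,30),(143,57),(348,140),(366,110)],(280,180))):
    w=np.array([onz(c,((x+.5)/5-.5+o[0],(y+.5)/5-.5+o[1]),.217)[:2] for x,y in P])
    a=(w[0]+w[1])/2;b=(w[2]+w[3])/2;d=a-b
    print(n,np.round(w,4).tolist(),"ctr",w.mean(0).round(4),"len",np.linalg.norm(d).round(4),"ang",np.degrees(np.arctan2(d[1],d[0])).round(1),"thick",np.linalg.norm(w[0]-w[1]).round(4))
from scipy.spatial.transform import Rotation as R
s=ctrl.state();print(R.from_quat(s["ee_rot"]).as_matrix().round(3),s["clock"])
E
```

```text
top [[0.5622, 0.0063], [0.557, -0.0057], [0.5016, 0.022], [0.5083, 0.0343]] ctr [0.5323 0.0142] len 0.0613 ang -27.0 thick 0.013
side [[0.557, -0.0048], [0.5626, 0.006], [0.5078, 0.0356], [0.5028, 0.0244]] ctr [0.5325 0.0153] len 0.0619 ang -28.3 thick 0.0121
[[-0.909  0.418 -0.   ]
 [ 0.418  0.909 -0.001]
 [ 0.    -0.001 -1.   ]] 0.3
```

Call:
{"name": "send_rows", "arguments": {
  "steps": [
    [[0,0,0,0,0,50,1],[0,0,0,20,-40,10,1],[0,0,0,20,-40,0,1],[0,0,0,20,-40,0,1],[0,0,0,20,-40,0,1],[0,0,0,20,-40,0,1],[0,0,0,20,-40,0,1],[0,0,0,20,-40,0,1],[0,0,0,20,-40,0,1],[0,0,0,20,-40,0,1]]
  ]
}}

```text
clock: 1.55
tcp_pos: [0.4415, 0.2066, 0.2827]
ee_rot: [0.214, 0.977, 0.0, 0.0]
ft_force: [-0.3, -0.5, 0.0]
finger_gap: 0.0869
finger_force: 0.0
```

Call:
{"name": "send_rows", "arguments": {
  "steps": [
    [[0,0,-0.3,20,-40,0,1],[0,0,-0.3,20,-40,0,1],[0,0,0,20,-40,0,1],[0,0,0,20,-40,0,1],[0,0,0,12,-32,0,1],[0,0,0,0,0,0,1],[0,0,0,0,0,0,1]]
  ]
}}

```text
clock: 2.42
tcp_pos: [0.5323, 0.0164, 0.2824]
ee_rot: [0.239, 0.971, 0.0, -0.001]
ft_force: [0.4, -0.4, -0.4]
finger_gap: 0.0867
finger_force: 0.0
```

```bash
python3 - <<'E'
from h import *
from scipy.spatial.transform import Rotation as R
c=ctrl.read_camera("wrist");cv2.imwrite("pics/w.png",np.array(c["pixels"]))
s=ctrl.state();M=R.from_quat(s["ee_rot"]).as_matrix();print(s["clock"],s["tcp_pos"],s["qpos"],np.degrees(np.arctan2(M[1,1],M[0,1])),M[:,2],s["ft_force"],s["torque"])
def px(p):
    T=np.array(c["world_to_cam"]);q=T[:3,:3]@p+T[:3,3]
    return cv2.projectPoints(np.array([[q[0],-q[1],-q[2]]]),np.zeros(3),np.zeros(3),np.array(c["K"],float),np.array(c["distortion"],float))[0].ravel().round(1)
u=np.array([np.cos(np.radians(-27.6)),np.sin(np.radians(-27.6)),0])
for k in(-.032,0,.032):print(px(np.array([.5325,.0148,.217])+k*u))
E
```

```text
2.475 [0.53226126 0.01681277 0.2824399 ] [-1.78697145e-01  3.33603751e-01  1.58836515e+00  5.34011090e-04
  1.22056606e+00 -1.26714805e+00] 62.35312540879656 [-8.38102319e-04  6.61091078e-04 -9.99999430e-01] [ 0.65046333 -0.08112333 -0.37225764] [-0.02455595 -0.03070779  0.07263852]
[316.7 212.5]
[316.8 259.3]
[316.9 302.8]
```

View pics/w.png

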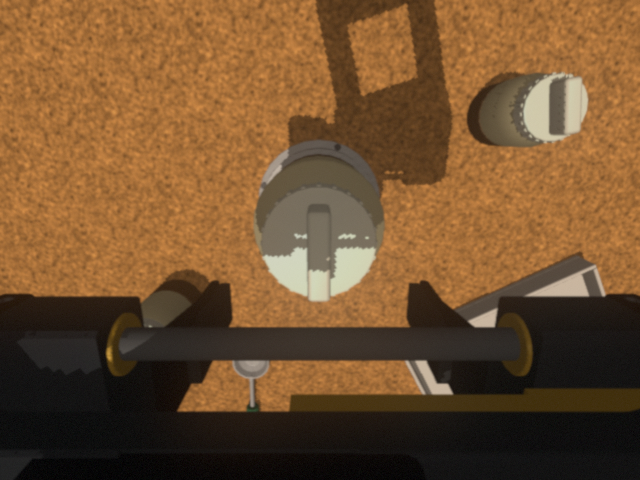

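The wrist view shows the bar from (319,206) to (318,300). It sits midway between the pads at (231,·) and (408,·) and is parallel to them, so the gripper is aligned. I'll descend and grip.

Call:
{"name": "send_rows", "arguments": {
  "steps": [
    [[0,0,0,0,-1,-25,1],[0,0,0,0,0,-25,1],[0,0,0,0,0,-20,1],[0,0,0,0,0,-12,1],[0,0,0,0,0,-9,1],[0,0,0,0,0,0,1],[0,0,0,0,0,0,0],[0,0,0,0,0,0,0],[0,0,0,0,0,0,0],[0,0,0,0,0,0,0]]
  ]
}}

```text
clock: 3.72
tcp_pos: [0.533, 0.0148, 0.1918]
ee_rot: [0.239, 0.971, 0.0, 0.0]
ft_force: [0.6, -0.4, 0.4]
finger_gap: 0.0547
finger_force: 0.0
```

Call:
{"name": "send_rows", "arguments": {
  "steps": [
    [[0,0,0,0,0,0,0],[0,0,0,0,0,0,0],[0,0,0,0,0,0,0]]
  ]
}}

```text
clock: 4.1
tcp_pos: [0.5329, 0.0149, 0.1915]
ee_rot: [0.239, 0.971, -0.0, -0.0]
ft_force: [-0.1, -0.4, 0.5]
finger_gap: 0.0251
finger_force: 0.0
```

```bash
cat > st.py <<'E'
from h import *
from scipy.spatial.transform import Rotation as R
s=ctrl.state();M=R.from_quat(s["ee_rot"]).as_matrix()
print(s["clock"],s["tcp_pos"].round(4),"yaw",np.degrees(np.arctan2(M[1,1],M[0,1])).round(2),s["ft_force"].round(1),s["torque"].round(3),s["finger_gap"],s["finger_force"])
E
python3 st.py
```

```text
4.1 [0.5329 0.0149 0.1915] yaw 62.31 [-0.1 -0.4  0.5] [0.03  0.02  0.037] 0.02512595346142491 0.0
```

Call:
{"name": "send_rows", "arguments": {
  "steps": [
    [[0,0,0,0,0,0,0],[0,0,0,0,0,0,0],[0,0,0,0,0,0,0],[0,0,0,0,0,0,0]]
  ]
}}

```text
clock: 4.6
tcp_pos: [0.5332, 0.0153, 0.1916]
ee_rot: [0.239, 0.971, 0.0, 0.0]
ft_force: [1.7, 2.4, -0.3]
finger_gap: 0.0158
finger_force: 30.0
```

```bash
python3 st.py
```

```text
4.6 [0.5332 0.0153 0.1916] yaw 62.3 [ 1.7  2.4 -0.3] [ 0.502 -0.175 -0.015] 0.015782939903989344 29.99966914532706
```

Call:
{"name": "send_rows", "arguments": {
  "steps": [
    [[0,0,-0.6,0,0,0,0],[0,0,-0.6,0,0,0,0],[0,0,-0.6,0,0,0,0],[0,0,-0.6,0,0,0,0],[0,0,-0.6,0,0,0,0],[0,0,-0.6,0,0,0,0],[0,0,-0.6,0,0,0,0],[0,0,-0.6,0,0,0,0],[0,0,-0.6,0,0,0,0],[0,0,-0.6,0,0,0,0]]
  ]
}}

```text
clock: 5.85
tcp_pos: [0.533, 0.0152, 0.1916]
ee_rot: [0.483, 0.876, 0.0, -0.0]
ft_force: [1.6, 2.4, 0.5]
finger_gap: 0.0155
finger_force: 30.0
```

```bash
python3 st.py
```

```text
5.85 [0.533  0.0152 0.1916] yaw 32.26 [1.6 2.4 0.5] [ 0.474 -0.095  0.127] 0.015545921015674194 29.998217686079443
```

Call:
{"name": "send_rows", "arguments": {
  "steps": [
    [[0,0,-0.5,0,0,0,0],[0,0,-0.5,0,0,0,0],[0,0,-0.5,0,0,0,0],[0,0,-0.5,0,0,0,0]]
  ]
}}

```text
clock: 6.35
tcp_pos: [0.533, 0.0151, 0.1916]
ee_rot: [0.557, 0.83, 0.0, -0.0]
ft_force: [-0.2, 2.6, 0.1]
finger_gap: 0.0161
finger_force: 30.0
```

```bash
python3 st.py
```

```text
6.35 [0.533  0.0151 0.1916] yaw 22.25 [-0.2  2.6  0.1] [ 0.403 -0.112 -0.003] 0.01609340418499468 29.998641897691414
```

Call:
{"name": "send_rows", "arguments": {
  "steps": [
    [[0,0,-0.5,0,0,0,0],[0,0,-0.5,0,0,0,0],[0,0,-0.5,0,0,0,0],[0,0,-0.5,0,0,0,0]]
  ]
}}

```text
clock: 6.85
tcp_pos: [0.5328, 0.0151, 0.1916]
ee_rot: [0.628, 0.778, 0.0, -0.0]
ft_force: [0.5, 2.4, 0.3]
finger_gap: 0.0158
finger_force: 30.0
```

```bash
python3 st.py
```

```text
6.85 [0.5328 0.0151 0.1916] yaw 12.23 [0.5 2.4 0.3] [ 0.394 -0.06  -0.034] 0.01579732080312912 29.99898501089774
```

Call:
{"name": "send_rows", "arguments": {
  "steps": [
    [[0,0,-0.5,0,0,0,0],[0,0,-0.5,0,0,0,0],[0,0,-0.5,0,0,0,0],[0,0,-0.5,0,0,0,0]]
  ]
}}

```text
clock: 7.35
tcp_pos: [0.5328, 0.0151, 0.1916]
ee_rot: [0.693, 0.721, 0.0, -0.0]
ft_force: [1.2, 2.5, 1.0]
finger_gap: 0.0159
finger_force: 30.0
```

```bash
python3 st.py
```

```text
7.35 [0.5328 0.0151 0.1916] yaw 2.24 [1.2 2.5 1. ] [ 0.429 -0.065  0.002] 0.015910273734791574 29.998882999643683
```

Call:
{"name": "send_rows", "arguments": {
  "steps": [
    [[0,0,-0.5,0,0,0,0],[0,0,-0.5,0,0,0,0],[0,0,-0.5,0,0,0,0],[0,0,-0.5,0,0,0,0]]
  ]
}}

```text
clock: 7.85
tcp_pos: [0.5327, 0.0151, 0.1916]
ee_rot: [0.753, 0.658, -0.0, -0.0]
ft_force: [-0.4, 3.3, 0.6]
finger_gap: 0.0154
finger_force: 30.0
```

```bash
python3 st.py
```

```text
7.85 [0.5327 0.0151 0.1916] yaw -7.75 [-0.4  3.3  0.6] [ 0.407 -0.01   0.114] 0.015409205179956618 29.998968977015465
```

The torque reading is noisy, so I'll check in an image that the bar followed the gripper.

```bash
python3 - <<'E'
from h import *
a=[np.array(ctrl.read_camera(n)["pixels"]) for n in("side","wrist")]
cv2.imwrite("pics/t.png",np.hstack([cv2.resize(a[0][130:330,230:430],(400,400)),cv2.resize(a[1],(400,400))]))
print([ctrl.state()["torque"][2].round(3) for _ in range(3)])
E
```

```text
[np.float64(-0.11), np.float64(-0.11), np.float64(-0.11)]
```

View pics/t.png

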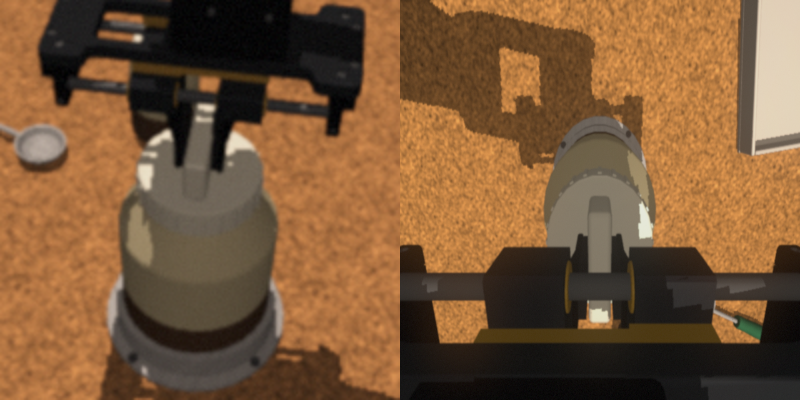

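The bar (side crop about (197,150), wrist crop about (600,255)) is still between the pads and has turned with them. I'll turn a bit further for margin, then let go and lift.

Call:
{"name": "send_rows", "arguments": {
  "steps": [
    [[0,0,-0.5,0,0,0,0],[0,0,-0.5,0,0,0,0],[0,0,-0.5,0,0,0,0],[0,0,-0.5,0,0,0,0],[0,0,-0.5,0,0,0,0],[0,0,-0.5,0,0,0,0],[0,0,-0.5,0,0,0,0],[0,0,0,0,0,0,0],[0,0,0,0,0,0,0]]
  ]
}}

```text
clock: 9.07
tcp_pos: [0.5326, 0.0152, 0.1916]
ee_rot: [0.844, 0.536, -0.0, -0.0]
ft_force: [-0.2, 3.6, 2.5]
finger_gap: 0.0155
finger_force: 30.0
```

```bash
python3 st.py
```

```text
9.075 [0.5326 0.0152 0.1916] yaw -25.13 [-0.2  3.6  2.5] [ 0.624  0.213 -0.031] 0.01547681640318275 30.000135402660817
```

Call:
{"name": "send_rows", "arguments": {
  "steps": [
    [[0,0,0,0,0,0,1],[0,0,0,0,0,0,1],[0,0,0,0,0,0,1],[0,0,0,0,0,0,1],[0,0,0,0,0,0,1],[0,0,0,0,0,0,1],[0,0,0,0,0,0,1],[0,0,0,0,0,20,1],[0,0,0,0,0,40,1],[0,0,0,0,0,40,1]]
  ]
}}

```text
clock: 10.32
tcp_pos: [0.5327, 0.0149, 0.2924]
ee_rot: [0.844, 0.536, -0.0, -0.0]
ft_force: [0.3, 0.4, 0.2]
finger_gap: 0.0867
finger_force: 0.0
```

Call:
{"name": "send_rows", "arguments": {
  "steps": [
    [[0,0,0,-20,0,30,1],[0,0,0,-20,0,20,1],[0,0,0,0,0,0,1],[0,0,0,0,0,0,1]]
  ]
}}

```text
clock: 10.82
tcp_pos: [0.4931, 0.0149, 0.3409]
ee_rot: [0.844, 0.536, -0.0, -0.0]
ft_force: [-0.0, -1.2, 0.3]
finger_gap: 0.0873
finger_force: 0.0
```

```bash
python3 st.py; python3 - <<'E'
from h import *
a=np.array(ctrl.read_camera("side")["pixels"]);cv2.imwrite("pics/e.png",a)
E
```

```text
10.825 [0.4931 0.0149 0.3409] yaw -25.19 [-0.  -1.2  0.3] [-0.083  0.053  0.054] 0.08725319920944986 0.0
```

View pics/e.png

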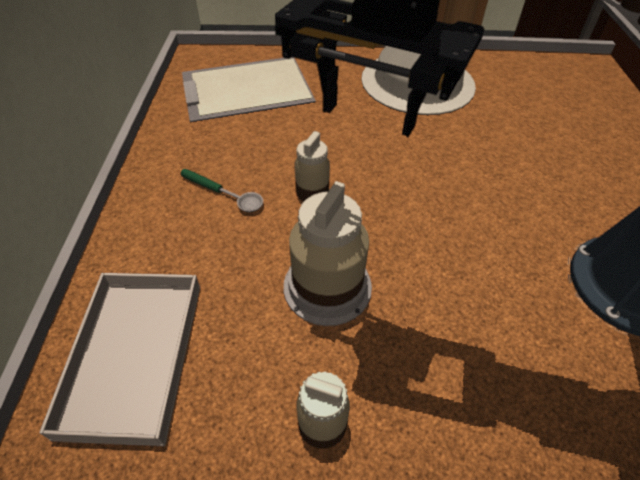

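The bar now runs from about (322,205) to (338,188), far from its starting direction. The gripper is clear and the small bottles haven't moved. I'll check the bar angle once in the top view.

```bash
python3 - <<'E'
from h import *
a=np.array(ctrl.read_camera("side")["pixels"]);cv2.imwrite("pics/e2.png",cv2.resize(a[180:280,280:380],None,fx=5,fy=5,interpolation=cv2.INTER_CUBIC))
E
```

```text
(no output)
```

View pics/e2.png

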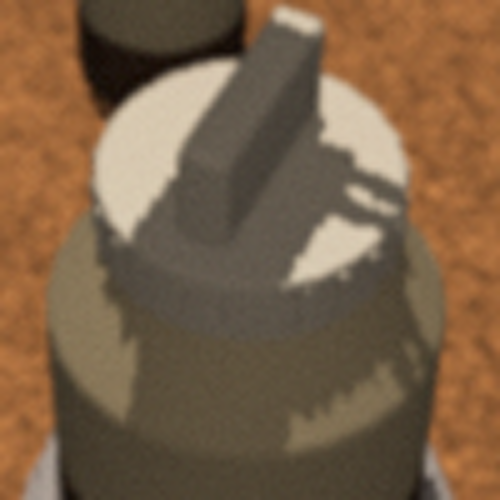

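The bar's top face has corners near (275,10), (322,25), (235,165) and (183,150) in this crop.

```bash
python3 - <<'E'
from h import *
c=ctrl.read_camera("side")
w=np.array([onz(c,((x+.5)/5-.5+280,(y+.5)/5-.5+180),.217)[:2] for x,y in[(275,10),(322,25),(235,165),(183,150)]])
d=(w[0]+w[1]-w[2]-w[3])/2;print(w.mean(0),np.linalg.norm(d),np.degrees(np.arctan2(d[1],d[0])))
E
```

```text
[0.53224041 0.01603225] 0.05865648400450976 -113.7883329788233
```

The bar turned 86° (1.50 rad), well beyond the 1.3 rad worst case.

```bash
python3 -c "
from bench import ctrl
print(ctrl.job_done())"
```

```text
the job is handed in; nothing more can be done
None
```

I turned the big bottle's cap 86° (1.50 rad) clockwise in one grasp, past the 1.3 rad worst case for home plus one click, then let go with the small bottles untouched and handed the job in; no verdict came back, and the click is inferred from the bar's angle because the torque reading was too noisy to show it.

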